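# Turn the row of coloured lamps round into the customer's display rack

### The arm

A 6-joint arm with a two-finger parallel gripper is mounted at the origin on the work surface. World frame = base frame: x ahead of the robot, y to its left, z up, the work surface at z = 0. Lengths are in m, angles in degrees, forces in N, time in s.
With the tool pointing down it reaches from about 0.375 to 0.75 m from the base axis. Payload 9 kg.
Tool frame: the origin (TCP) lies on the centre line of the jaws, within the pads' length; the fingertips stand 8 mm ahead of it and the grasp point (between the pads) lies 11 mm behind it; x points along the fingers, z is the direction in which the jaws open and shut, and the axes are right-handed (so a half turn about x gives the same grasp; the last joint's range is limited). The gripper opens to 85 mm and grips with 20 to 120 N. Pads are 22 mm wide; open, the fingers measure 114 mm over their backs; the gripper's body (76 mm by 85 mm) begins 54 mm behind the grasp point. The pads swing forward as they close: fully open they stand 13 mm farther back than shut.
Start: joints at [-88.046, 5.964, 5.575, 89.605, 0, 77.527], TCP at [0.149, -0.581, 0.239] pointing down, gripper open.
Joint ranges: [-171.21, 171.21], [-48.23, 106.86], [-62.78, 66.21], [-105.2, 120.99], [-86.42, 89.51], [-180, 180]. Speed limits (degrees/s): [127.2, 127.2, 147.25, 180, 180, 180].

### API

Orientations are given as a 3x3 rotation matrix whose columns are the frame's x, y, z axes.
In Python, from workcell import observe, snapshot, arm gives the robot as it stands. The module is installed in compiled form; this text tells all that it offers.
- The arm moves only by the shell command python3 -m jog 'ROWS' [FORCE]. ROWS is JSON, a list of rows, each an object of numbers: "gripper": the finger opening in m, from 0 to 0.0854; "dx", "dy", "dz": the shift along the tool's x, y, z in m; "twist": the turn about the tool's x in rad. In form: [{"gripper": .., "dx": .., "dy": .., "dz": .., "twist": ..}, ...]. A call has 1 to 5 rows; each row shifts and turns the commanded pose from where the row before left it, along the tool's axes as they then stand; what a row does not reach is not made up. A row lasts 1/8 s, in which the tool goes at most 62.5 mm and 10.7 degrees, less where a joint would pass 70% of its speed; a pose out of reach is approached as far as the arm can. A call with a gripper value outside its range is refused whole. The fingers move at their own pace and stop on an object; FORCE is the grip in N (left out, the last holds). Time passes only in rows, so rows that do not move let the fingers close. It gives the time, the measured TCP pose, the force and the opening at its end, in the units of the state.
- observe(): the state, without advancing time (a new reading comes with each control period).
- snapshot(name): name is "scene" or "top" or "wrist"; returns a dict with "pixels" (384x512x3 uint8, red, green, blue), "fx", "fy", "cx", "cy" (pixels), "k1" (the pictures are not rectified: a ray, as slopes to the right and down, at radius r is drawn at 1 + k1 r^2 times it, then the intrinsics apply), "T" (4x4, takes a point from camera to world coordinates). Camera axes: x right, y down, z forward; pixel columns grow to the right and rows downward; lengths in m; the calibration is good to about 2 mm. A picture is of the moment at which its call begins. There is no depth.
- arm.job_done(): hands the job in, once; it reports no verdict.
The state is a dict: "clock": time; "joints": joint angles; "joint_vel": joint speeds; "tau": joint torques, N m; "position": TCP position; "tcp_rot": TCP orientation; "wrist_force": force on the tool from outside, world axes, zero at the start; "moment": the same for the moment, N m; "finger_gap": opening from 0.0 (shut) to 1.0 (fully open).
Only numpy, scipy, OpenCV 4.12 (cv2) and the standard library are available. Lean on these libraries where they do the work, as an engineer would, in place of code of your own. Each camera call takes 0.05 s, during which the arm holds its last target.

### The job

Move the four coloured lamps from the dark stock rack into the wooden display rack in reverse order, so that the customer across the counter reads the row from left to right as you see it now: the lamp at your left end of the stock rack goes into the hole at the right end of the display rack, and so on along the row. Lower each lamp cap first into its hole until it sits upright with its shoulder on the deck; do not drop or topple any.

Things in the scene. Friction and masses are not known exactly. Their poses are not given: they have to be found in the camera images.
- red (a point): grip point on the axis of the red lamp. Loose LED lamp, about 60 g, 99 mm long, cap down in the rack: cap 27 mm across, then a 55 mm round shell, white below and red above, with a flat shoulder 40 mm above the cap's tip that rests on the deck; straight-sided from there up 32 mm, domed on top. This point is 67 mm above the cap's tip, 32 mm below the top, 27 mm above the deck. z: the lamp's axis, upward
- yellow (a point): grip point on the axis of the yellow lamp. Loose LED lamp, about 60 g, 99 mm long, cap down in the rack: cap 27 mm across, then a 55 mm round shell, white below and yellow above, with a flat shoulder 40 mm above the cap's tip that rests on the deck; straight-sided from there up 32 mm, domed on top. This point is 67 mm above the cap's tip, 32 mm below the top, 27 mm above the deck. z: the lamp's axis, upward
- green (a point): grip point on the axis of the green lamp. Loose LED lamp, about 60 g, 99 mm long, cap down in the rack: cap 27 mm across, then a 55 mm round shell, white below and green above, with a flat shoulder 40 mm above the cap's tip that rests on the deck; straight-sided from there up 32 mm, domed on top. This point is 67 mm above the cap's tip, 32 mm below the top, 27 mm above the deck. z: the lamp's axis, upward
- blue (a point): grip point on the axis of the blue lamp. Loose LED lamp, about 60 g, 99 mm long, cap down in the rack: cap 27 mm across, then a 55 mm round shell, white below and blue above, with a flat shoulder 40 mm above the cap's tip that rests on the deck; straight-sided from there up 32 mm, domed on top. This point is 67 mm above the cap's tip, 32 mm below the top, 27 mm above the deck. z: the lamp's axis, upward
- place_red: the black hole plate of the stock rack in which the red lamp starts, fixed, 74 x 76 x 8 mm with a 42 mm through hole; the four plates look alike. It marks the red lamp's place in the starting row, also once it is empty. Origin at the hole's centre on the plate's underside, 52 mm above the table; axes as the stock rack's
- place_yellow: the black hole plate of the stock rack in which the yellow lamp starts, fixed, 74 x 76 x 8 mm with a 42 mm through hole; the four plates look alike. It marks the yellow lamp's place in the starting row, also once it is empty. Origin at the hole's centre on the plate's underside, 52 mm above the table; axes as the stock rack's
- place_green: the black hole plate of the stock rack in which the green lamp starts, fixed, 74 x 76 x 8 mm with a 42 mm through hole; the four plates look alike. It marks the green lamp's place in the starting row, also once it is empty. Origin at the hole's centre on the plate's underside, 52 mm above the table; axes as the stock rack's
- place_blue: the black hole plate of the stock rack in which the blue lamp starts, fixed, 74 x 76 x 8 mm with a 42 mm through hole; the four plates look alike. It marks the blue lamp's place in the starting row, also once it is empty. Origin at the hole's centre on the plate's underside, 52 mm above the table; axes as the stock rack's
- stock_rack: fixed dark grey steel rack with black hole plates, holds the lamps at the start: 330 mm long (y), 80 mm deep (x), deck top 60 mm above the table. Origin under its middle, on the table; x points away from the robot, y to the robot's left along the row, turned up to 0.15 rad. 42 mm holes at y = +120, +40, -40, -120 mm, x = 0. 
- display_rack: fixed light wooden rack with white deck, empty at the start, nearer or farther: 330 mm long (y), 80 mm deep (x), deck top 60 mm above the table. Origin under its middle, on the table; x points away from the robot, y to the robot's left along the row, turned up to 0.15 rad. 42 mm holes at y = +120, +40, -40, -120 mm, x = 0. A seated lamp's grip point is 87 mm above the table
There are look-alikes about, which are no part of the job. What is meant by the part that bears green is not pink or purple, and is the smaller of those in its own colour.

How it is judged (in metres and radians):
At the end, for the whole second after the job is handed in: Each lamp sits in the display-rack hole that mirrors its starting hole in the stock rack (left end to right end and so on): its centre within 10 mm of the hole's axis along and across the row, its grip point 84 to 90 mm above the table, leaning less than 0.2 rad, and at rest (((y of place_red in the frame of stock_rack between 0.09 and 0.15 m and y of red in the frame of display_rack between -0.13 and -0.11 m) or (y of place_red in the frame of stock_rack between 0.01 and 0.07 m and y of red in the frame of display_rack between -0.05 and -0.03 m) or (y of place_red in the frame of stock_rack between -0.07 and -0.01 m and y of red in the frame of display_rack between 0.03 and 0.05 m) or (y of place_red in the frame of stock_rack between -0.15 and -0.09 m and y of red in the frame of display_rack between 0.11 and 0.13 m)) and x of red in the frame of display_rack between -0.01 and 0.01 m and z of red in the frame of display_rack between 0.084 and 0.09 m and angle between each of red, yellow, green, blue's own z axis and vertical below 0.2 rad and linear speed of each of lamp_red, lamp_yellow, lamp_green, lamp_blue below 0.02 m/s and ((y of place_yellow in the frame of stock_rack between 0.09 and 0.15 m and y of yellow in the frame of display_rack between -0.13 and -0.11 m) or (y of place_yellow in the frame of stock_rack between 0.01 and 0.07 m and y of yellow in the frame of display_rack between -0.05 and -0.03 m) or (y of place_yellow in the frame of stock_rack between -0.07 and -0.01 m and y of yellow in the frame of display_rack between 0.03 and 0.05 m) or (y of place_yellow in the frame of stock_rack between -0.15 and -0.09 m and y of yellow in the frame of display_rack between 0.11 and 0.13 m)) and x of yellow in the frame of display_rack between -0.01 and 0.01 m and z of yellow in the frame of display_rack between 0.084 and 0.09 m and ((y of place_green in the frame of stock_rack between 0.09 and 0.15 m and y of green in the frame of display_rack between -0.13 and -0.11 m) or (y of place_green in the frame of stock_rack between 0.01 and 0.07 m and y of green in the frame of display_rack between -0.05 and -0.03 m) or (y of place_green in the frame of stock_rack between -0.07 and -0.01 m and y of green in the frame of display_rack between 0.03 and 0.05 m) or (y of place_green in the frame of stock_rack between -0.15 and -0.09 m and y of green in the frame of display_rack between 0.11 and 0.13 m)) and x of green in the frame of display_rack between -0.01 and 0.01 m and z of green in the frame of display_rack between 0.084 and 0.09 m and ((y of place_blue in the frame of stock_rack between 0.09 and 0.15 m and y of blue in the frame of display_rack between -0.13 and -0.11 m) or (y of place_blue in the frame of stock_rack between 0.01 and 0.07 m and y of blue in the frame of display_rack between -0.05 and -0.03 m) or (y of place_blue in the frame of stock_rack between -0.07 and -0.01 m and y of blue in the frame of display_rack between 0.03 and 0.05 m) or (y of place_blue in the frame of stock_rack between -0.15 and -0.09 m and y of blue in the frame of display_rack between 0.11 and 0.13 m)) and x of blue in the frame of display_rack between -0.01 and 0.01 m and z of blue in the frame of display_rack between 0.084 and 0.09 m); the robot touches nothing.
It fails at once if a lamp is dropped (falls freely, faster than 0.8 m/s) ((linear speed of lamp_red above 0.8 m/s and contact force between the fingers and lamp_red below 0.05 N) or (linear speed of lamp_yellow above 0.8 m/s and contact force between the fingers and lamp_yellow below 0.05 N) or (linear speed of lamp_green above 0.8 m/s and contact force between the fingers and lamp_green below 0.05 N) or (linear speed of lamp_blue above 0.8 m/s and contact force between the fingers and lamp_blue below 0.05 N)).
It fails at once if a lamp is toppled (leans more than 0.9 rad) (angle between any of red, yellow, green, blue's own z axis and vertical above 0.9 rad).
It also fails if it takes over 90 s, if anything falls off the work surface, if the arm or the gripper's body presses on something with over 40 N, if the wrist force passes 120 N, or if a joint passes its speed limit or range.

## Working session

There is one attempt and no reset: what is moved stays moved. The work goes in short steps, Python scripts to look and compute and a shell command to move; the robot and the scene stay as the last step left them, time stands still between calls to the robot, and variables do not carry over. Pictures are saved under pics/ and viewed, and the job is handed in when it is done.

```bash
mkdir -p pics; cat > h.py <<'E'
from workcell import observe, snapshot, arm
import numpy as np, cv2
def shot(name,fn):
    s=snapshot(name); cv2.imwrite('pics/'+fn,cv2.cvtColor(s['pixels'],cv2.COLOR_RGB2BGR)); return s
def KD(s):
    return np.array([[s['fx'],0,s['cx']],[0,s['fy'],s['cy']],[0,0,1.]]), np.array([s['k1'],0,0,0.])
def px2w(s,uv,z):
    K,D=KD(s); p=cv2.undistortPoints(np.array(uv,float).reshape(-1,1,2),K,D).reshape(-1,2)
    T=np.array(s['T']); d=np.c_[p,np.ones(len(p))]@T[:3,:3].T; o=T[:3,3]
    return o+d*((z-o[2])/d[:,2])[:,None]
def w2px(s,P):
    K,D=KD(s); Ti=np.linalg.inv(np.array(s['T'])); r,_=cv2.Rodrigues(Ti[:3,:3])
    return cv2.projectPoints(np.array(P,float).reshape(-1,1,3),r,Ti[:3,3],K,D)[0].reshape(-1,2)
E
python3 - <<'E'
from h import *
import pickle
np.set_printoptions(precision=4,suppress=True)
d={}
for n in('scene','top','wrist'):
    s=shot(n,n+'0.png'); d[n]=s; print(n,s['fx'],s['k1'],np.array(s['T']))
pickle.dump(d,open('s0.pkl','wb'))
print(observe())
E
```

```text
scene 417.73921291042694 -0.09812663040738673 [[-0.7331  0.5623 -0.3826  0.8994]
 [ 0.6801  0.6115 -0.4045  0.3077]
 [ 0.0065 -0.5567 -0.8307  0.712 ]
 [ 0.      0.      0.      1.    ]]
top 470.674628738656 -0.17202312669705389 [[-0.0173 -0.9869  0.1602  0.4604]
 [-0.9998  0.0167 -0.0047 -0.0134]
 [ 0.002  -0.1602 -0.9871  1.091 ]
 [ 0.      0.      0.      1.    ]]
wrist 320.67351918742315 0.00612594773741917 [[ 0.2483 -0.9298 -0.2718  0.2182]
 [-0.9687 -0.2392 -0.067  -0.563 ]
 [-0.0027  0.2799 -0.96    0.3739]
 [ 0.      0.      0.      1.    ]]
{'clock': 0.15, 'joints': array([-88.0471,   5.9915,   5.5381,  89.6056,  -0.0014,  77.5291]), 'joint_vel': array([-0.0265, -0.0659,  0.263 , -0.0638, -0.0288,  0.0354]), 'tau': array([  0.0047, -55.7358,  50.4007,   0.0125,  -0.0004,  -0.    ]), 'position': array([ 0.1495, -0.5808,  0.2387]), 'tcp_rot': array([[-0.0001,  0.9685,  0.2491],
       [ 0.001 ,  0.2491, -0.9685],
       [-1.    ,  0.0002, -0.001 ]]), 'wrist_force': array([ 1.1016, -0.3495,  0.2952]), 'moment': array([-0.0291, -0.0548, -0.0315]), 'finger_gap': 1.003468079834708}
```

View pics/top0.png

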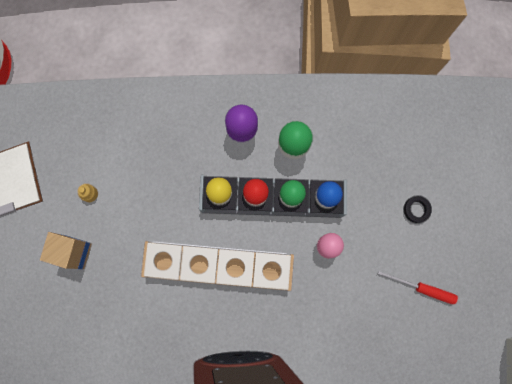

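View pics/scene0.png

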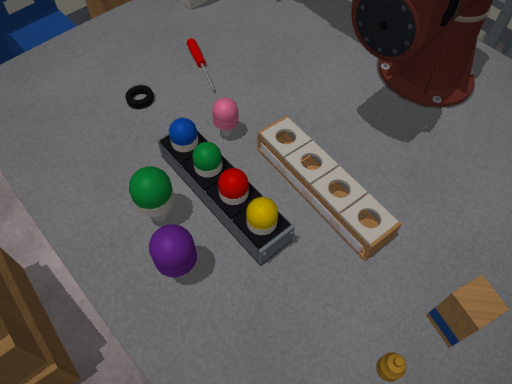

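View pics/wrist0.png

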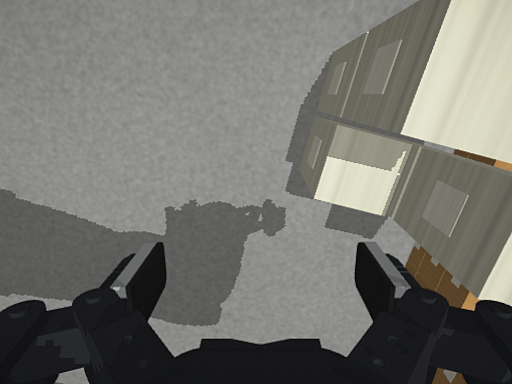

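The top view shows the stock row from left to right: yellow (219,191), red (256,191), green (292,193), blue (329,194). There are two green candidates. The one at (292,193) is in the rack and is the smaller, so it is the one meant. The larger one at (295,138) stands loose. Purple (241,123) and pink (330,245) are look-alikes too. I'll confirm this in an enlarged crop.

```bash
python3 - <<'E'
from h import *
import pickle
d=pickle.load(open('s0.pkl','rb'));s=d['top']
im=cv2.cvtColor(s['pixels'],cv2.COLOR_RGB2BGR)
c=im[100:300,135:355]; cv2.imwrite('pics/crop1.png',cv2.resize(c,None,fx=3,fy=3,interpolation=cv2.INTER_CUBIC))
hsv=cv2.cvtColor(im,cv2.COLOR_BGR2HSV)
g=cv2.cvtColor(im,cv2.COLOR_BGR2GRAY)
np.set_printoptions(precision=4,suppress=True)
# display holes: brown within white deck
m=((hsv[...,1]>60)).astype(np.uint8); 
for (u,v) in [(163,261),(199,265),(235,268),(272,271)]:
    w=m[v-14:v+15,u-13:u+14].copy(); n,l,st,ce=cv2.connectedComponentsWithStats(w)
    i=l[14,13]; print('hole',(u,v),st[i],ce[i]+[u-13,v-14], px2w(s,ce[i]+[u-13,v-14],0.06)[0])
# white deck outline
wm=((hsv[...,1]<40)&(g>170)).astype(np.uint8); wm[:235]=0;wm[300:]=0;wm[:,:130]=0;wm[:,305:]=0
cs=np.vstack([c for c in cv2.findContours(wm,0,2)[0] if cv2.contourArea(c)>100]); r=cv2.minAreaRect(px2w(s,cs[:,0],0.06)[:,:2].astype(np.float32)); print('deck',r)
for n,(lo,hi) in dict(yellow=(20,35),red=(170,8),green=(50,80),blue=(105,130),purple=(131,160)).items():
    h=hsv[...,0]; k=((h>=lo)&(h<=hi)) if lo<hi else ((h>=lo)|(h<=hi))
    k=(k&(hsv[...,1]>110)).astype(np.uint8); k[:100]=0;k[225:]=0;k[:,:195]=0;k[:,350:]=0
    nn,l,st,ce=cv2.connectedComponentsWithStats(k)
    for i in range(1,nn):
        if st[i,4]>60: print(n,st[i],ce[i],px2w(s,ce[i],0.1)[0])
E
```

```text
hole (163, 261) [  4   5  18  18 251] [162.5737 260.5618] [0.4916 0.1789 0.06  ]
hole (199, 265) [  4   4  18  19 260] [198.6538 264.0577] [0.4831 0.0994 0.06  ]
hole (235, 268) [  4   5  19  18 266] [235.     267.4887] [0.4746 0.0202 0.06  ]
hole (272, 271) [  4   5  18  18 264] [271.4545 270.6515] [ 0.4664 -0.059   0.06  ]
deck ((0.4814163148403168, 0.05974980443716049), (0.31639793515205383, 0.07952215522527695), 83.99112701416016)
yellow [206 177  26  26 528] [218.267  189.7803] [0.6397 0.0527 0.1   ]
red [243 179  26  26 530] [255.3283 191.0623] [ 0.6355 -0.0266  0.1   ]
green [279 122  33  33 857] [295.2894 137.9452] [ 0.7521 -0.1163  0.1   ]
green [280 180  26  25 504] [292.4901 192.2341] [ 0.6317 -0.1061  0.1   ]
blue [317 181  26  26 534] [329.3727 193.5056] [ 0.6276 -0.1855  0.1   ]
purple [226 105  31  37 934] [241.0653 122.6381] [0.7889 0.0019 0.1   ]
```

View pics/crop1.png

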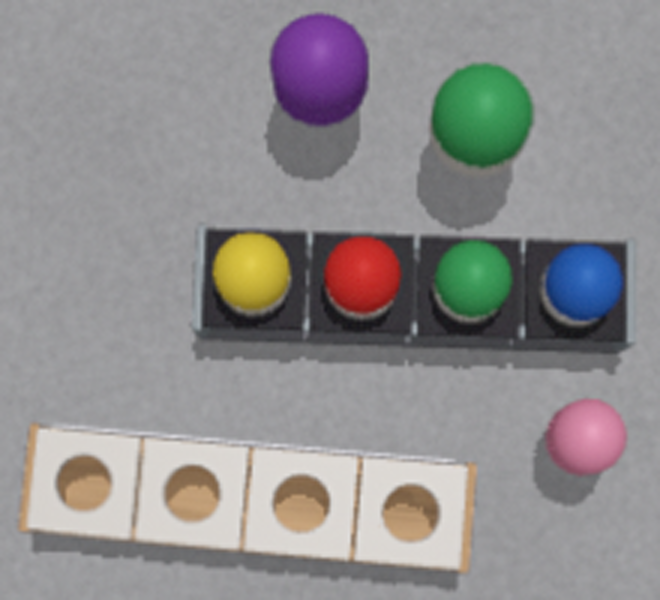

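The crop confirms it: the green in the rack (crop 473,279) is clearly smaller than the loose one (482,115), and pink and purple are decoys. Next I'll cross-check the positions by triangulating with the scene camera.

```bash
python3 - <<'E'
from h import *
import pickle
d=pickle.load(open('s0.pkl','rb'));np.set_printoptions(precision=4,suppress=True)
def P(s):
    T=np.linalg.inv(np.array(s['T'])); return T[:3]
def und(s,uv):
    K,D=KD(s); return cv2.undistortPoints(np.array(uv,float).reshape(-1,1,2),K,D).reshape(-1,2).T
def blobs(s,lo,hi,amin,v=0):
    im=cv2.cvtColor(s['pixels'],cv2.COLOR_RGB2BGR);hsv=cv2.cvtColor(im,cv2.COLOR_BGR2HSV);h=hsv[...,0]
    k=((h>=lo)&(h<=hi)) if lo<hi else ((h>=lo)|(h<=hi)); k=(k&(hsv[...,1]>80)).astype(np.uint8)
    out=[]
    for c in cv2.findContours(k,0,2)[0]:
        if cv2.contourArea(c)>amin: 
            (u,vv),r=cv2.minEnclosingCircle(c); out.append((round(u,1),round(vv,1),round(r,1)))
    return out
for n,(lo,hi) in dict(yellow=(20,35),red=(172,8),green=(50,80),blue=(105,128),purple=(131,160),pink=(160,175)).items():
    print(n,'top',blobs(d['top'],lo,hi,250),'scene',blobs(d['scene'],lo,hi,300))
ps=d['scene']
im=cv2.cvtColor(ps['pixels'],cv2.COLOR_RGB2BGR)
x=np.array([.4915,.4835,.475,.467]);y=np.array([.1789,.0994,.0202,-.059])
for v,zz in((d['top'],'t'),(ps,'s')):
    q=cv2.cvtColor(v['pixels'],cv2.COLOR_RGB2BGR); 
    q=cv2.resize(q,None,fx=3,fy=3,interpolation=cv2.INTER_CUBIC)
    for a,b in zip(x,y):
        t=np.linspace(0,2*np.pi,60); r=np.c_[a+.021*np.cos(t),b+.021*np.sin(t),0*t+.06]
        cv2.polylines(q,[np.int32((w2px(v,r)+.5)*3-.5)],True,(0,0,255),1)
    for a,b in ((.641,.0525),(.637,-.0266),(.633,-.106),(.629,-.1855)):
        for R,z in((.0275,.06),(.0275,.092),(.02745,.0935),(.022,.1085),(.012,.1167)):
            r=np.c_[a+R*np.cos(t),b+R*np.sin(t),0*t+z]
            cv2.polylines(q,[np.int32((w2px(v,r)+.5)*3-.5)],True,(255,0,255),1)
    q=q[330:870,430:1030] if zz=='t' else q[290:830,440:1220]
    cv2.imwrite('pics/ov_%s.png'%zz,q)
E
```

```text
yellow top [(218.2, 189.8, 13.3)] scene [(390.9, 366.5, 14.6), (261.6, 212.9, 16.9)]
red top [(248.0, 373.5, 54.8), (436.7, 293.4, 21.4), (255.4, 191.1, 13.2), (2.0, 62.5, 21.5)] scene [(232.6, 183.4, 16.4), (474.5, 8.0, 19.2), (413.5, 43.9, 74.8)]
green top [(292.5, 192.2, 13.0), (295.5, 138.0, 17.0)] scene [(150.0, 187.5, 21.9), (206.6, 156.0, 15.3)]
blue top [(329.5, 193.5, 13.2)] scene [(444.0, 326.0, 20.6), (182.4, 131.7, 14.8), (31.6, 32.0, 45.0)]
purple top [(241.4, 122.9, 18.4)] scene [(171.9, 250.4, 26.7)]
pink top [(329.8, 245.1, 12.9)] scene [(224.5, 113.5, 16.1)]
```

View pics/ov_t.png

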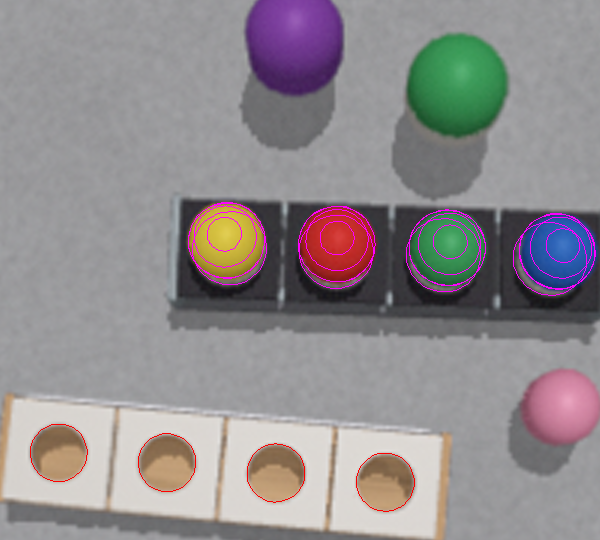

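View pics/ov_s.png

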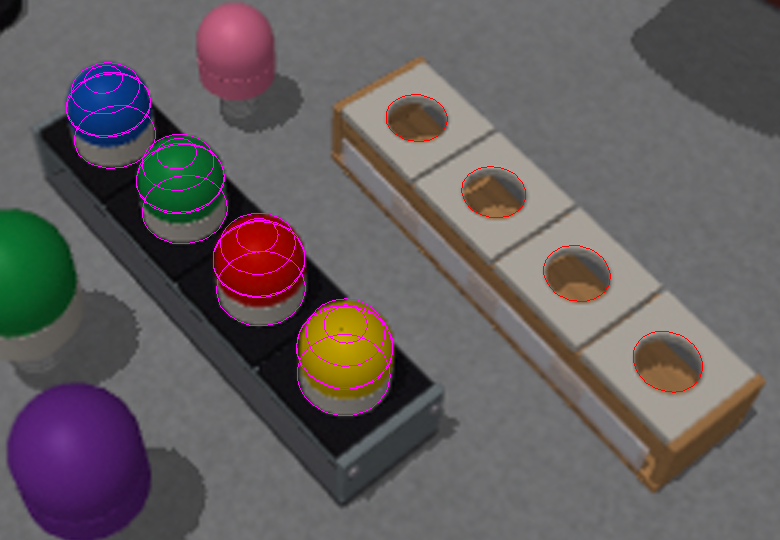

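Both overlays agree to about 1–2 mm, and the fits match the heights and sizes given.

| Lamp | Stock position (x, y) | Goes to | Hole position (x, y) |
|---|---|---|---|
| Yellow | (.641, .0525) | H4, right end | (.467, -.059) |
| Red | (.637, -.0266) | H3 | (.475, .020) |
| Green | (.633, -.106) | H2 | (.4835, .0994) |
| Blue | (.629, -.1855) | H1, left end | (.4915, .1789) |

I'll grip across the row, with the jaws along x. First I'll move toward the work area.

```bash
python3 -m jog '[{"gripper":0.085,"dx":-0.01,"dy":0.045,"dz":-0.035},{"gripper":0.085,"dy":0.045,"dz":-0.035},{"gripper":0.085,"dy":0.045,"dz":-0.035},{"gripper":0.085,"dy":0.045,"dz":-0.035},{"gripper":0.085,"dy":0.045,"dz":-0.035}]' 40
```

```text
validation failed for argument at $[0]...
```

```bash
python3 -m jog '[{"gripper":0.085,"twist":-0.18},{"gripper":0.085,"twist":-0.18},{"gripper":0.085,"twist":-0.18},{"gripper":0.085,"twist":-0.18},{"gripper":0.085,"twist":-0.18}]'
```

```text
validation failed for argument at $[0]...
```

```bash
python3 -m jog '[{"gripper":0.085,"twist":-0.17},{"gripper":0.085,"twist":-0.17},{"gripper":0.085}]'
```

```text
validation failed for argument at $[0]...
```

```bash
cat > d.py <<'E'
import sys
from h import *
np.set_printoptions(precision=4,suppress=True)
o=observe(); p=np.array(o['position']);R=np.array(o['tcp_rot'])
print('t',round(o['clock'],2),'pos',p,'head',round(np.degrees(np.arctan2(R[1,2],R[0,2])),2),'gap',round(o['finger_gap'],3),'F',np.array(o['wrist_force']),'j',np.array(o['joints']))
if len(sys.argv)>3: print('d tool',R.T@(np.array(list(map(float,sys.argv[1:4])))-p))
E
python3 d.py .641 .0525 .2
```

```text
t 0.15 pos [ 0.1495 -0.5808  0.2387] head -75.58 gap 1.003 F [ 1.1016 -0.3495  0.2952] j [-88.0471   5.9915   5.5381  89.6056  -0.0014  77.5291]
d tool [ 0.0393  0.6338 -0.4909]
```

The rows were refused, probably because all five keys are required.

```bash
python3 -m jog '[{"gripper":0.085,"dx":-0.01,"dy":0.045,"dz":-0.035,"twist":0},{"gripper":0.085,"dx":0,"dy":0.045,"dz":-0.035,"twist":0},{"gripper":0.085,"dx":0,"dy":0.045,"dz":-0.035,"twist":0},{"gripper":0.085,"dx":0,"dy":0.045,"dz":-0.035,"twist":0},{"gripper":0.085,"dx":0,"dy":0.045,"dz":-0.035,"twist":0}]' 40
```

```text
clock: 0.78
position: [0.3246, -0.354, 0.2491]
tcp_rot: [[0.0, 0.969, 0.249], [-0.0, 0.249, -0.969], [-1.0, 0.0, 0.0]]
wrist_force: [-0.4, 1.3, -0.9]
finger_gap: 0.997
```

```bash
python3 -m jog '[{"gripper":0.085,"dx":0,"dy":0,"dz":0,"twist":-0.18},{"gripper":0.085,"dx":0,"dy":0,"dz":0,"twist":-0.18},{"gripper":0.085,"dx":0,"dy":0,"dz":0,"twist":-0.18},{"gripper":0.085,"dx":0,"dy":0,"dz":0,"twist":-0.18},{"gripper":0.085,"dx":0,"dy":0,"dz":0,"twist":-0.18}]' 40 && python3 -m jog '[{"gripper":0.085,"dx":0,"dy":0,"dz":0,"twist":-0.17},{"gripper":0.085,"dx":0,"dy":0,"dz":0,"twist":-0.17},{"gripper":0.085,"dx":0,"dy":0,"dz":0,"twist":0}]' >/dev/null; python3 d.py .641 .0525 .2
```

```text
clock: 1.4
position: [0.3238, -0.3554, 0.2491]
tcp_rot: [[-0.0, 0.401, 0.916], [0.0, 0.916, -0.401], [-1.0, 0.0, -0.0]]
wrist_force: [0.3, 0.7, 0.6]
finger_gap: 0.994
t 1.77 pos [ 0.3238 -0.3555  0.2491] head -4.59 gap 0.991 F [ 0.5745 -0.3028 -0.0457] j [-63.3092 -14.7601 -13.1632  91.6133  -0.0022  31.2836]
d tool [0.0491 0.432  0.2836]
```

```bash
python3 -m jog '[{"gripper":0.085,"dx":0,"dy":0.048,"dz":0.0315,"twist":0},{"gripper":0.085,"dx":0,"dy":0.048,"dz":0.0315,"twist":0},{"gripper":0.085,"dx":0,"dy":0.048,"dz":0.0315,"twist":0},{"gripper":0.085,"dx":0,"dy":0.048,"dz":0.0315,"twist":0},{"gripper":0.085,"dx":0,"dy":0.048,"dz":0.0315,"twist":0}]' >/dev/null; python3 -m jog '[{"gripper":0.085,"dx":0,"dy":0.048,"dz":0.0315,"twist":0},{"gripper":0.085,"dx":0,"dy":0.048,"dz":0.0315,"twist":0},{"gripper":0.085,"dx":0,"dy":0.048,"dz":0.0315,"twist":0},{"gripper":0.085,"dx":0,"dy":0.048,"dz":0.0315,"twist":0},{"gripper":0.085,"dx":0,"dy":0,"dz":0,"twist":0}]'; python3 d.py .641 .0525 .078
```

```text
clock: 3.02
position: [0.6413, 0.0559, 0.247]
tcp_rot: [[-0.003, 0.079, 0.997], [0.001, 0.997, -0.079], [-1.0, 0.001, -0.003]]
wrist_force: [-0.2, -1.0, 0.1]
finger_gap: 0.994
t 3.02 pos [0.6413 0.0559 0.247 ] head -4.55 gap 0.994 F [-0.2493 -0.9723  0.0855] j [-6.6473 14.1528 15.4404 91.4469  0.0255 87.8987]
d tool [ 0.169  -0.0035  0.0004]
```

```bash
python3 -m jog '[{"gripper":0.085,"dx":0.05,"dy":-0.003,"dz":0,"twist":0},{"gripper":0.085,"dx":0,"dy":0,"dz":0,"twist":0}]' >/dev/null; python3 d.py .641 .0525 .078; python3 - <<'E'
from h import *
s=shot('wrist','w1.png')
im=cv2.imread('pics/w1.png')
t=np.linspace(0,2*np.pi,60)
for z in(.06,.092,.1167):
    R=.012 if z>.1 else .0275
    cv2.polylines(im,[np.int32(w2px(s,np.c_[.641+R*np.cos(t),.0525+R*np.sin(t),0*t+z]))],True,(255,0,255),1)
cv2.imwrite('pics/w1o.png',im)
E
```

```text
t 3.27 pos [0.6375 0.0493 0.1951] head -4.72 gap 0.992 F [-0.5749 -0.0297  0.1478] j [-7.2633 13.2203  8.9745 86.1943 -0.0176 87.4534]
d tool [0.1171 0.0035 0.0042]
```

View pics/w1o.png

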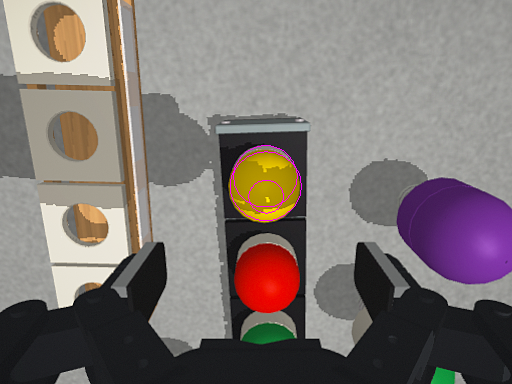

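The wrist view shows the yellow lamp at (265,183) under the predicted outline, so the positions agree. I'll descend in two stages.

```bash
python3 -m jog '[{"gripper":0.085,"dx":0.04,"dy":0.003,"dz":0.004,"twist":0},{"gripper":0.085,"dx":0.01,"dy":0,"dz":0,"twist":0},{"gripper":0.085,"dx":0,"dy":0,"dz":0,"twist":0}]' >/dev/null; python3 d.py .641 .0525 .078
```

```text
t 3.7 pos [0.6445 0.052  0.1506] head -4.58 gap 0.99 F [-0.6091  0.4297  0.7122] j [-6.9414 14.1344  5.4009 81.2408 -0.0091 87.6362]
d tool [ 0.0726  0.0002 -0.0036]
```

```bash
python3 -m jog '[{"gripper":0.085,"dx":0.025,"dy":0,"dz":-0.002,"twist":0},{"gripper":0.085,"dx":0.025,"dy":0,"dz":0,"twist":0},{"gripper":0.085,"dx":0.021,"dy":0,"dz":0,"twist":0},{"gripper":0.085,"dx":0,"dy":0,"dz":0,"twist":0}]' >/dev/null; python3 d.py .641 .0525 .078
```

```text
t 4.2 pos [0.6418 0.0525 0.0776] head -4.54 gap 0.996 F [0.0049 0.1054 1.2766] j [-6.9305 15.5204 -0.6423 73.9382 -0.0067 87.611 ]
d tool [-0.0004 -0.0001 -0.0008]
```

```bash
python3 -m jog '[{"gripper":0.045,"dx":0,"dy":0,"dz":0,"twist":0},{"gripper":0.045,"dx":0,"dy":0,"dz":0,"twist":0},{"gripper":0.045,"dx":0,"dy":0,"dz":0,"twist":0},{"gripper":0.045,"dx":0,"dy":0,"dz":0,"twist":0},{"gripper":0.045,"dx":0,"dy":0,"dz":0,"twist":0}]' 40; python3 d.py .641 .0525 .078; python3 - <<'E'
from h import *
shot('scene','s2.png')
E
```

```text
clock: 4.82
position: [0.6434, 0.0524, 0.08]
tcp_rot: [[0.002, 0.079, 0.997], [-0.0, 0.997, -0.079], [-1.0, -0.0, 0.002]]
wrist_force: [-1.1, -0.8, 5.8]
finger_gap: 0.628
t 4.83 pos [0.6434 0.0524 0.08  ] head -4.52 gap 0.628 F [-1.0668 -0.8025  5.8065] j [-6.9183 15.4093 -0.5115 73.9419 -0.0085 87.606 ]
d tool [ 0.002  -0.0001 -0.0025]
```

View pics/s2.png

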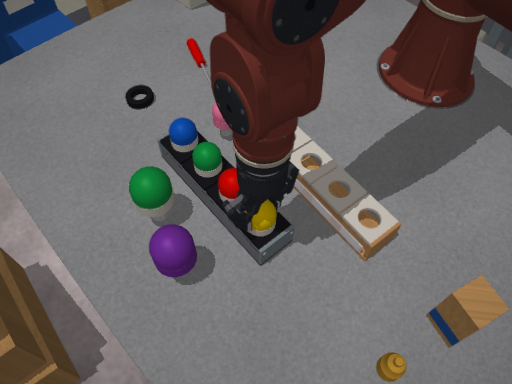

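The gap of 0.63 is about 54 mm, so the lamp is gripped. Lifting.

```bash
python3 -m jog '[{"gripper":0.045,"dx":-0.02,"dy":0,"dz":0,"twist":0},{"gripper":0.045,"dx":-0.035,"dy":0,"dz":0,"twist":0},{"gripper":0.045,"dx":-0.04,"dy":0,"dz":0,"twist":0},{"gripper":0.045,"dx":-0.03,"dy":0,"dz":0,"twist":0},{"gripper":0.045,"dx":0,"dy":0,"dz":0,"twist":0}]'; python3 d.py .467 -.059 .2
```

```text
clock: 5.5
position: [0.6441, 0.0524, 0.2078]
tcp_rot: [[0.006, 0.079, 0.997], [-0.001, 0.997, -0.079], [-1.0, -0.0, 0.006]]
wrist_force: [0.2, 0.0, -0.6]
finger_gap: 0.627
t 5.5 pos [0.6441 0.0524 0.2078] head -4.53 gap 0.627 F [ 0.2316  0.0064 -0.6428] j [-6.9177 13.4514 10.5568 86.7583 -0.0043 87.6082]
d tool [ 0.0068 -0.125  -0.1678]
```

```bash
python3 -m jog '[{"gripper":0.045,"dx":0,"dy":-0.02,"dz":-0.028,"twist":0},{"gripper":0.045,"dx":0,"dy":-0.03,"dz":-0.04,"twist":0},{"gripper":0.045,"dx":0,"dy":-0.03,"dz":-0.04,"twist":0},{"gripper":0.045,"dx":0,"dy":-0.03,"dz":-0.04,"twist":0},{"gripper":0.045,"dx":0,"dy":-0.015,"dz":-0.02,"twist":0}]' >/dev/null;  python3 -m jog '[{"gripper":0.045,"dx":0.04,"dy":0,"dz":0,"twist":0},{"gripper":0.045,"dx":0,"dy":0,"dz":0,"twist":0}]' >/dev/null; python3 d.py .467 -.059 .08; python3 - <<'E'
from h import *
shot('scene','s3.png'); shot('wrist','w3.png')
E
```

```text
t 6.38 pos [ 0.4632 -0.0582  0.1607] head -4.56 gap 0.628 F [-1.1413  0.1208 -0.4061] j [-23.2751 -17.4829 -24.609   83.1531  -0.0039  71.2809]
d tool [ 0.0807 -0.0006  0.0042]
```

View pics/s3.png

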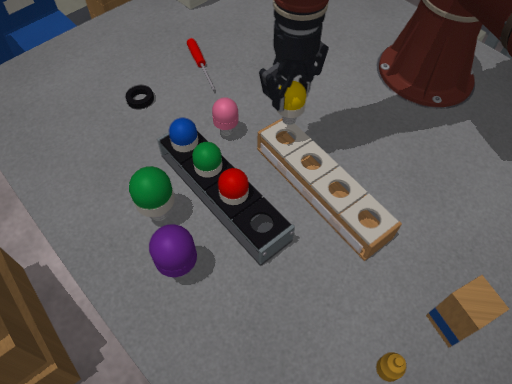

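View pics/w3.png

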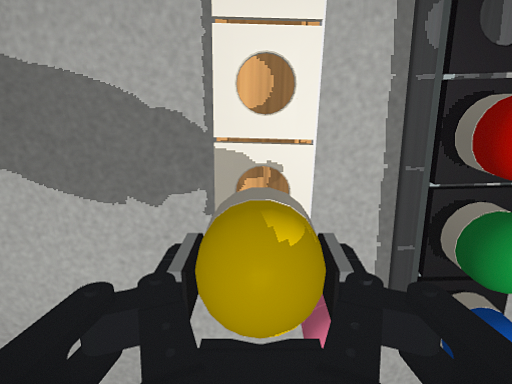

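The yellow lamp hangs upright over H4. Lowering it.

```bash
python3 -m jog '[{"gripper":0.045,"dx":0.02,"dy":0,"dz":0.004,"twist":0},{"gripper":0.045,"dx":0.02,"dy":0,"dz":0,"twist":0},{"gripper":0.045,"dx":0.015,"dy":0,"dz":0,"twist":0},{"gripper":0.045,"dx":0.008,"dy":0,"dz":0,"twist":0},{"gripper":0.045,"dx":0,"dy":0,"dz":0,"twist":0}]' >/dev/null; python3 d.py .467 -.059 .08
```

```text
t 7.1 pos [ 0.4688 -0.059   0.0999] head -4.53 gap 0.625 F [-0.3676  0.0299 -0.5876] j [-23.0858 -15.6041 -29.3988  76.2501  -0.0055  71.44  ]
d tool [ 0.0199 -0.0002 -0.0018]
```

```bash
python3 -m jog '[{"gripper":0.045,"dx":0.008,"dy":0,"dz":-0.001,"twist":0},{"gripper":0.045,"dx":0.006,"dy":0,"dz":0,"twist":0},{"gripper":0.045,"dx":0.004,"dy":0,"dz":0,"twist":0},{"gripper":0.045,"dx":0,"dy":0,"dz":0,"twist":0}]' >/dev/null; python3 d.py .467 -.059 .08
```

```text
t 7.6 pos [ 0.468 -0.059  0.082] head -4.53 gap 0.628 F [-0.5472 -0.8143 -0.8052] j [-23.1269 -15.2091 -30.96    74.2753  -0.0051  71.4003]
d tool [ 0.002  -0.0001 -0.001 ]
```

```bash
python3 -m jog '[{"gripper":0.045,"dx":0.002,"dy":0,"dz":0,"twist":0},{"gripper":0.045,"dx":0.001,"dy":0,"dz":0,"twist":0},{"gripper":0.045,"dx":0,"dy":0,"dz":0,"twist":0}]' >/dev/null; python3 d.py .467 -.059 .08
```

```text
t 7.97 pos [ 0.4683 -0.0591  0.08  ] head -4.52 gap 0.626 F [-1.3768  1.403   5.9245] j [-23.1239 -15.1444 -31.1124  74.0029  -0.0107  71.3994]
d tool [-0.      0.     -0.0013]
```

The force rose to 5.9 N, so the lamp is seated. Releasing; as the fingers open they swing back slightly.

```bash
python3 -m jog '[{"gripper":0.085,"dx":0,"dy":0,"dz":0,"twist":0},{"gripper":0.085,"dx":0,"dy":0,"dz":0,"twist":0},{"gripper":0.085,"dx":0,"dy":0,"dz":0,"twist":0},{"gripper":0.085,"dx":0,"dy":0,"dz":0,"twist":0}]' >/dev/null; python3 d.py; python3 -m jog '[{"gripper":0.085,"dx":-0.03,"dy":0,"dz":0,"twist":0},{"gripper":0.085,"dx":-0.04,"dy":0,"dz":0,"twist":0},{"gripper":0.085,"dx":-0.04,"dy":0,"dz":0,"twist":0},{"gripper":0.085,"dx":0,"dy":0,"dz":0,"twist":0}]' >/dev/null; python3 d.py .637 -.0266 .18;  python3 - <<'E'
from h import *
shot('scene','s4.png')
E
```

```text
t 8.47 pos [ 0.4682 -0.0591  0.0793] head -4.53 gap 0.995 F [ 1.5632 -1.2071 -0.1594] j [-23.1275 -15.1114 -31.1618  73.9468  -0.0046  71.4013]
t 8.97 pos [ 0.4697 -0.0597  0.1925] head -4.52 gap 0.995 F [ 0.2608 -0.9901  0.289 ] j [-23.1238 -17.1087 -20.9979  85.806   -0.0036  71.4002]
d tool [0.0133 0.0462 0.1641]
```

View pics/s4.png

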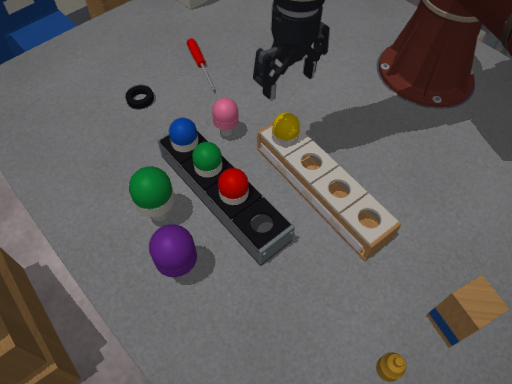

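Yellow sits upright in H4 (286,127). Red is next.

```bash
python3 -m jog '[{"gripper":0.085,"dx":0,"dy":0.012,"dz":0.041,"twist":0},{"gripper":0.085,"dx":0,"dy":0.012,"dz":0.041,"twist":0},{"gripper":0.085,"dx":0,"dy":0.012,"dz":0.041,"twist":0},{"gripper":0.085,"dx":0,"dy":0.01,"dz":0.041,"twist":0},{"gripper":0.085,"dx":0,"dy":0,"dz":0,"twist":0}]' >/dev/null; python3 -m jog '[{"gripper":0.085,"dx":0.03,"dy":0,"dz":0,"twist":0},{"gripper":0.085,"dx":0,"dy":0,"dz":0,"twist":0}]' >/dev/null; python3 d.py .637 -.0266 .079
```

```text
t 9.9 pos [ 0.6329 -0.0258  0.1561] head -4.53 gap 0.999 F [0.7163 0.7842 0.4061] j [-14.1313  12.1942   3.7675  81.8922  -0.0129  80.4021]
d tool [ 0.0771 -0.0006  0.0046]
```

```bash
python3 -m jog '[{"gripper":0.085,"dx":0.02,"dy":0,"dz":0.003,"twist":0},{"gripper":0.085,"dx":0.025,"dy":0,"dz":0,"twist":0},{"gripper":0.085,"dx":0.02,"dy":0,"dz":0,"twist":0},{"gripper":0.085,"dx":0.011,"dy":0,"dz":0,"twist":0},{"gripper":0.085,"dx":0,"dy":0,"dz":0,"twist":0}]' >/dev/null; python3 d.py .637 -.0266 .079
```

```text
t 10.53 pos [ 0.6378 -0.0263  0.0826] head -4.53 gap 0.999 F [ 0.2497 -0.2187  0.2333] j [-14.0725  14.3456  -1.4789  74.2426  -0.0049  80.4566]
d tool [ 0.0036 -0.0004 -0.0007]
```

```bash
python3 -m jog '[{"gripper":0.085,"dx":0.003,"dy":0,"dz":0,"twist":0},{"gripper":0.045,"dx":0,"dy":0,"dz":0,"twist":0},{"gripper":0.045,"dx":0,"dy":0,"dz":0,"twist":0},{"gripper":0.045,"dx":0,"dy":0,"dz":0,"twist":0},{"gripper":0.045,"dx":0,"dy":0,"dz":0,"twist":0}]' >/dev/null; python3 d.py; python3 -m jog '[{"gripper":0.045,"dx":-0.02,"dy":0,"dz":0,"twist":0},{"gripper":0.045,"dx":-0.035,"dy":0,"dz":0,"twist":0},{"gripper":0.045,"dx":-0.04,"dy":0,"dz":0,"twist":0},{"gripper":0.045,"dx":-0.03,"dy":0,"dz":0,"twist":0},{"gripper":0.045,"dx":0,"dy":0,"dz":0,"twist":0}]' > /dev/null; python3 d.py .475 .0202 .2
```

```text
t 11.15 pos [ 0.6388 -0.0265  0.0812] head -4.53 gap 0.626 F [0.5727 0.3278 4.7964] j [-14.0684  14.381   -1.5861  73.9526  -0.0047  80.4566]
t 11.78 pos [ 0.6397 -0.0267  0.2094] head -4.52 gap 0.627 F [ 0.5444 -1.1221 -0.8868] j [-14.0651  12.4284   9.5638  86.8272  -0.0051  80.4579]
d tool [ 0.0085  0.0338 -0.1679]
```

```bash
python3 -m jog '[{"gripper":0.045,"dx":0,"dy":0.005,"dz":-0.028,"twist":0},{"gripper":0.045,"dx":0,"dy":0.008,"dz":-0.04,"twist":0},{"gripper":0.045,"dx":0,"dy":0.008,"dz":-0.04,"twist":0},{"gripper":0.045,"dx":0,"dy":0.008,"dz":-0.04,"twist":0},{"gripper":0.045,"dx":0,"dy":0.005,"dz":-0.019,"twist":0}]' >/dev/null;  python3 -m jog '[{"gripper":0.045,"dx":0.04,"dy":0,"dz":0,"twist":0},{"gripper":0.045,"dx":0,"dy":0,"dz":0,"twist":0}]' >/dev/null; python3 d.py .475 .0202 .081; python3 - <<'E'
from h import *
shot('scene','s5.png')
E
```

```text
t 12.65 pos [0.4723 0.0213 0.1625] head -4.52 gap 0.626 F [-0.6508  0.0451 -0.6964] j [-13.329  -16.355  -23.4897  83.1648  -0.0059  81.1915]
d tool [ 0.0815 -0.0009  0.0032]
```

View pics/s5.png

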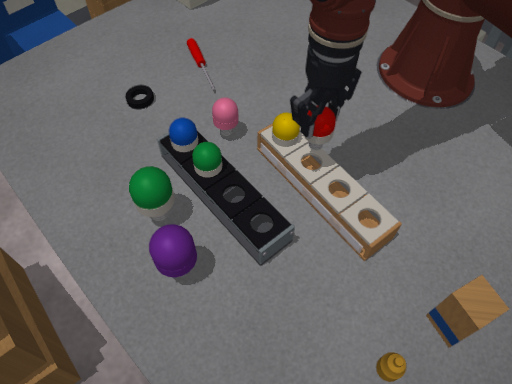

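```bash
python3 -m jog '[{"gripper":0.045,"dx":0.02,"dy":-0.001,"dz":0.002,"twist":0},{"gripper":0.045,"dx":0.02,"dy":0,"dz":0,"twist":0},{"gripper":0.045,"dx":0.015,"dy":0,"dz":0,"twist":0},{"gripper":0.045,"dx":0.008,"dy":0,"dz":0,"twist":0},{"gripper":0.045,"dx":0,"dy":0,"dz":0,"twist":0}]' >/dev/null; python3 d.py .475 .0202 .081;python3 -m jog '[{"gripper":0.045,"dx":0.007,"dy":0,"dz":0,"twist":0},{"gripper":0.045,"dx":0.005,"dy":0,"dz":0,"twist":0},{"gripper":0.045,"dx":0.004,"dy":0,"dz":0,"twist":0},{"gripper":0.045,"dx":0,"dy":0,"dz":0,"twist":0}]' >/dev/null; python3 d.py .475 .0202 .081
```

```text
t 13.32 pos [0.4761 0.0196 0.1019] head -4.53 gap 0.627 F [ 0.535  -0.0942  0.0527] j [-13.4204 -14.9042 -28.6044  76.3489  -0.0039  81.107 ]
d tool [ 0.0209  0.0005 -0.0011]
t 13.82 pos [0.4762 0.0196 0.0859] head -4.53 gap 0.625 F [-0.449   0.4575  0.2056] j [-13.4204 -14.403  -29.8623  74.5712  -0.0071  81.1048]
d tool [ 0.0049  0.0005 -0.0012]
```

```bash
python3 -m jog '[{"gripper":0.045,"dx":0.004,"dy":0,"dz":-0.001,"twist":0},{"gripper":0.045,"dx":0.002,"dy":0,"dz":0,"twist":0},{"gripper":0.045,"dx":0,"dy":0,"dz":0,"twist":0}]' >/dev/null; python3 d.py .475 .0202 .081
```

```text
t 14.2 pos [0.4754 0.0196 0.0811] head -4.52 gap 0.628 F [-4.4364  1.1797  7.7069] j [-13.4345 -14.4376 -30.4034  74.0219  -0.015   81.0887]
d tool [ 0.0001  0.0006 -0.0004]
```

```bash
python3 -m jog '[{"gripper":0.085,"dx":0,"dy":0,"dz":0,"twist":0},{"gripper":0.085,"dx":0,"dy":0,"dz":0,"twist":0},{"gripper":0.085,"dx":0,"dy":0,"dz":0,"twist":0},{"gripper":0.085,"dx":0,"dy":0,"dz":0,"twist":0}]' >/dev/null; python3 d.py; python3 -m jog '[{"gripper":0.085,"dx":-0.03,"dy":0,"dz":0,"twist":0},{"gripper":0.085,"dx":-0.04,"dy":0,"dz":0,"twist":0},{"gripper":0.085,"dx":-0.04,"dy":0,"dz":0,"twist":0},{"gripper":0.085,"dx":0,"dy":0,"dz":0,"twist":0}]' >/dev/null; python3 d.py .633 -.106 .18;  python3 - <<'E'
from h import *
shot('scene','s6.png')
E
```

```text
t 14.7 pos [0.4753 0.0196 0.0802] head -4.53 gap 0.992 F [ 0.2275  0.1642 -0.4833] j [-13.4412 -14.3858 -30.455   73.9363  -0.0045  81.0877]
t 15.2 pos [0.4771 0.0192 0.1935] head -4.52 gap 0.994 F [-0.3249  0.8767 -0.8464] j [-13.4359 -16.3812 -20.295   85.7822  -0.0055  81.0881]
d tool [ 0.0145 -0.1125  0.1652]
```

View pics/s6.png

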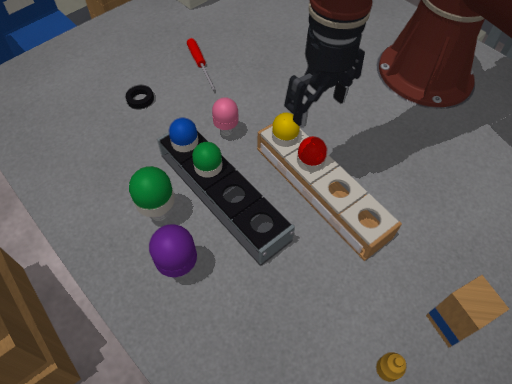

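Red is seated in H3 (312,151). Green is next: the small one in the rack at (207,157), not the large one at (151,188).

```bash
python3 -m jog '[{"gripper":0.085,"dx":0,"dy":-0.028,"dz":0.041,"twist":0},{"gripper":0.085,"dx":0,"dy":-0.028,"dz":0.041,"twist":0},{"gripper":0.085,"dx":0,"dy":-0.028,"dz":0.041,"twist":0},{"gripper":0.085,"dx":0,"dy":-0.028,"dz":0.041,"twist":0},{"gripper":0.085,"dx":0,"dy":0,"dz":0,"twist":0}]' >/dev/null; python3 -m jog '[{"gripper":0.085,"dx":0.03,"dy":0,"dz":0,"twist":0},{"gripper":0.085,"dx":0,"dy":0,"dz":0,"twist":0}]' >/dev/null; python3 d.py .633 -.106 .08
python3 - <<'E'
from h import *
s=shot('wrist','w7.png')
im=cv2.imread('pics/w7.png')
t=np.linspace(0,2*np.pi,60)
for z in(.06,.092,.1167):
    R=.012 if z>.1 else .0275
    cv2.polylines(im,[np.int32(w2px(s,np.c_[.633+R*np.cos(t),-.106+R*np.sin(t),0*t+z]))],True,(255,0,255),1)
cv2.imwrite('pics/w7o.png',im)
E
```

```text
t 16.12 pos [ 0.6278 -0.1038  0.1571] head -4.51 gap 0.995 F [ 0.9433  0.2604 -0.7042] j [-21.136   12.7056   4.4429  82.0611   0.0018  73.371 ]
d tool [ 0.077  -0.002   0.0058]
```

View pics/w7o.png

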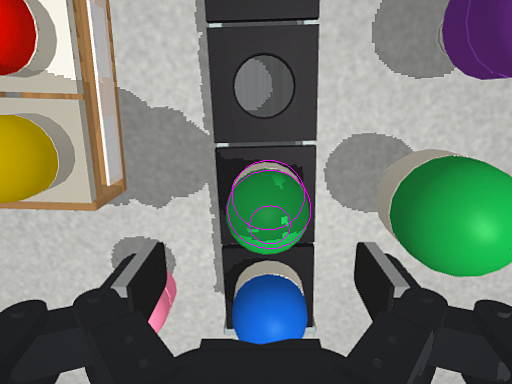

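```bash
python3 - <<'E'
from h import *
import pickle
d=pickle.load(open('s0.pkl','rb'));np.set_printoptions(precision=4,suppress=True)
def tri(a,b):
    t,s=d['top'],d['scene']; P=[];q=[]
    for v,uv in((t,a),(s,b)):
        K,D=KD(v); q.append(cv2.undistortPoints(np.array([[uv]],float),K,D).reshape(2,1)); P.append(np.linalg.inv(np.array(v['T']))[:3])
    X=cv2.triangulatePoints(P[0],P[1],q[0],q[1]); return (X[:3]/X[3]).ravel()
for n,a,b in(('bigG',(295.5,138),(150,187.5)),('pink',(329.8,245.1),(224.5,113.5)),('purple',(241.4,122.9),(171.9,250.4)),('green',(292.5,192.2),(206.6,156))):
    X=tri(a,b); print(n,X, 'top px/mm', X[2])
E
```

```text
bigG [ 0.7536 -0.1173  0.0946] top px/mm 0.09455506698660225
pink [ 0.5195 -0.1886  0.0619] top px/mm 0.06194518601614439
purple [0.7955 0.0011 0.0795] top px/mm 0.07947929450697536
green [ 0.6329 -0.1066  0.091 ] top px/mm 0.09096315636943893
```

The large green's near edge is at x≈.717 and the open finger's back reaches about .69, so it clears. Descending on the small green.

```bash
python3 -m jog '[{"gripper":0.085,"dx":0.02,"dy":-0.001,"dz":0.002,"twist":0},{"gripper":0.085,"dx":0.025,"dy":0,"dz":0,"twist":0},{"gripper":0.085,"dx":0.02,"dy":0,"dz":0,"twist":0},{"gripper":0.085,"dx":0.012,"dy":0,"dz":0,"twist":0},{"gripper":0.085,"dx":0,"dy":0,"dz":0,"twist":0}]' >/dev/null; python3 d.py .6325 -.1063 .08
```

```text
t 16.8 pos [ 0.6314 -0.1059  0.0824] head -4.53 gap 0.998 F [-0.1278  0.1835  0.4481] j [-21.198   14.6934  -1.0953  74.2895  -0.0052  73.3292]
d tool [ 0.0024 -0.0003  0.0011]
```

```bash
python3 -m jog '[{"gripper":0.085,"dx":0.003,"dy":0,"dz":0.001,"twist":0},{"gripper":0.045,"dx":0,"dy":0,"dz":0,"twist":0},{"gripper":0.045,"dx":0,"dy":0,"dz":0,"twist":0},{"gripper":0.045,"dx":0,"dy":0,"dz":0,"twist":0},{"gripper":0.045,"dx":0,"dy":0,"dz":0,"twist":0}]' >/dev/null; python3 d.py; python3 -m jog '[{"gripper":0.045,"dx":-0.02,"dy":0,"dz":0,"twist":0},{"gripper":0.045,"dx":-0.035,"dy":0,"dz":0,"twist":0},{"gripper":0.045,"dx":-0.04,"dy":0,"dz":0,"twist":0},{"gripper":0.045,"dx":-0.03,"dy":0,"dz":0,"twist":0},{"gripper":0.045,"dx":0,"dy":0,"dz":0,"twist":0}]' > /dev/null; python3 d.py .4835 .0994 .2
```

```text
t 17.43 pos [ 0.6335 -0.1064  0.0812] head -4.53 gap 0.626 F [0.3827 1.2167 5.3919] j [-21.1728  14.8873  -0.9965  74.0332  -0.0049  73.3552]
t 18.05 pos [ 0.6343 -0.1067  0.2093] head -4.52 gap 0.624 F [ 0.9285  0.088  -0.8369] j [-21.1681  12.9637  10.1615  86.887   -0.0025  73.3561]
d tool [ 0.0082  0.1935 -0.1667]
```

```bash
python3 -m jog '[{"gripper":0.045,"dx":0,"dy":0.02,"dz":-0.018,"twist":0},{"gripper":0.045,"dx":0,"dy":0.038,"dz":-0.033,"twist":0},{"gripper":0.045,"dx":0,"dy":0.038,"dz":-0.033,"twist":0},{"gripper":0.045,"dx":0,"dy":0.038,"dz":-0.033,"twist":0},{"gripper":0.045,"dx":0,"dy":0.038,"dz":-0.033,"twist":0}]' >/dev/null;  python3 -m jog '[{"gripper":0.045,"dx":0,"dy":0.021,"dz":-0.016,"twist":0},{"gripper":0.045,"dx":0,"dy":0,"dz":0,"twist":0},{"gripper":0.045,"dx":0.04,"dy":0,"dz":0,"twist":0},{"gripper":0.045,"dx":0,"dy":0,"dz":0,"twist":0}]' >/dev/null; python3 d.py .4835 .0994 .081; python3 - <<'E'
from h import *
shot('scene','s8.png')
E
```

```text
t 19.18 pos [0.481  0.0988 0.1623] head -4.56 gap 0.628 F [-0.2069 -0.6823 -0.1288] j [ -3.6837 -12.9553 -20.641   82.6348  -0.0174  90.8771]
d tool [0.0813 0.0008 0.0029]
```

View pics/s8.png

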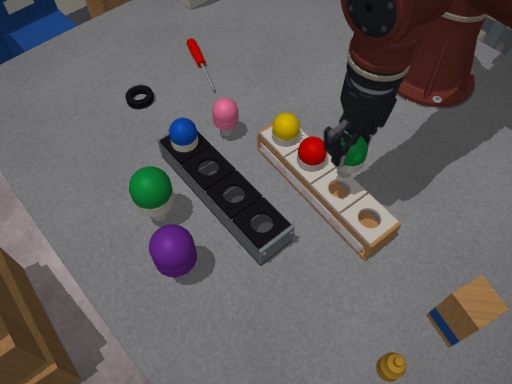

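Green hangs over H2. Lowering it.

```bash
python3 -m jog '[{"gripper":0.045,"dx":0.02,"dy":0,"dz":0.001,"twist":0},{"gripper":0.045,"dx":0.02,"dy":0,"dz":0,"twist":0},{"gripper":0.045,"dx":0.015,"dy":0,"dz":0,"twist":0},{"gripper":0.045,"dx":0.008,"dy":0,"dz":0,"twist":0},{"gripper":0.045,"dx":0,"dy":0,"dz":0,"twist":0}]' >/dev/null; python3 d.py .4835 .0994 .081;python3 -m jog '[{"gripper":0.045,"dx":0.007,"dy":0,"dz":0,"twist":0},{"gripper":0.045,"dx":0.005,"dy":0,"dz":0,"twist":0},{"gripper":0.045,"dx":0.004,"dy":0,"dz":0,"twist":0},{"gripper":0.045,"dx":0,"dy":0,"dz":0,"twist":0}]' >/dev/null; python3 d.py .4835 .0994 .081
```

```text
t 19.85 pos [0.4833 0.0993 0.1017] head -4.52 gap 0.625 F [ 0.1133 -0.3928 -0.6062] j [ -3.6192 -11.7007 -25.8753  75.8777  -0.0046  90.9048]
d tool [0.0207 0.0002 0.0002]
t 20.35 pos [0.4835 0.0992 0.086 ] head -4.53 gap 0.626 F [-0.781  -0.4588 -1.1479] j [ -3.6217 -11.1908 -27.0895  74.128   -0.0027  90.9062]
d tool [0.005  0.0002 0.    ]
```

```bash
python3 -m jog '[{"gripper":0.045,"dx":0.003,"dy":0,"dz":0,"twist":0},{"gripper":0.045,"dx":0.003,"dy":0,"dz":0,"twist":0},{"gripper":0.045,"dx":0,"dy":0,"dz":0,"twist":0}]' >/dev/null; python3 d.py .4835 .0994 .081; python3 -m jog '[{"gripper":0.085,"dx":0,"dy":0,"dz":0,"twist":0},{"gripper":0.085,"dx":0,"dy":0,"dz":0,"twist":0},{"gripper":0.085,"dx":0,"dy":0,"dz":0,"twist":0},{"gripper":0.085,"dx":0,"dy":0,"dz":0,"twist":0}]' >/dev/null; python3 d.py
```

```text
t 20.73 pos [0.4839 0.0992 0.0811] head -4.52 gap 0.626 F [-3.922  -0.6543  7.8319] j [ -3.6156 -11.023  -27.4537  73.5354  -0.0121  90.9035]
d tool [ 0.0001  0.0001 -0.0004]
t 21.23 pos [0.4837 0.0992 0.0802] head -4.53 gap 0.996 F [ 0.4159 -0.3915  0.7686] j [ -3.6236 -10.977  -27.514   73.4696  -0.0054  90.9056]
```

```bash
python3 -m jog '[{"gripper":0.085,"dx":-0.03,"dy":0,"dz":0,"twist":0},{"gripper":0.085,"dx":-0.04,"dy":0,"dz":0,"twist":0},{"gripper":0.085,"dx":-0.04,"dy":0,"dz":0,"twist":0},{"gripper":0.085,"dx":0,"dy":0,"dz":0,"twist":0}]' >/dev/null; python3 d.py .629 -.1855 .18;  python3 - <<'E'
from h import *
shot('scene','s9.png')
E
```

```text
t 21.73 pos [0.4854 0.0991 0.1936] head -4.52 gap 0.995 F [ 1.5244  1.107  -0.0468] j [ -3.6179 -13.115  -17.526   85.2783  -0.0057  90.9049]
d tool [ 0.0145 -0.2724  0.1655]
```

View pics/s9.png

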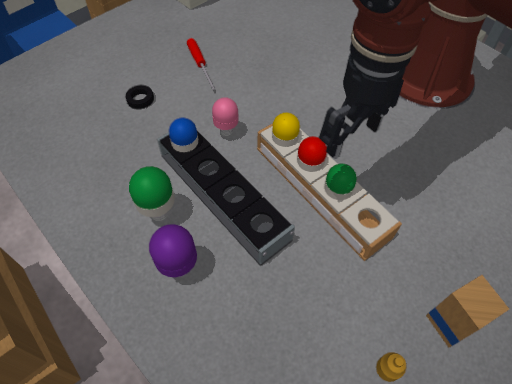

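Green is seated in H2 (341,179). Blue is last.

```bash
python3 -m jog '[{"gripper":0.085,"dx":0,"dy":-0.046,"dz":0.028,"twist":0},{"gripper":0.085,"dx":0,"dy":-0.046,"dz":0.028,"twist":0},{"gripper":0.085,"dx":0,"dy":-0.046,"dz":0.028,"twist":0},{"gripper":0.085,"dx":0,"dy":-0.046,"dz":0.028,"twist":0},{"gripper":0.085,"dx":0,"dy":-0.046,"dz":0.028,"twist":0}]' >/dev/null; python3 -m jog '[{"gripper":0.085,"dx":0,"dy":-0.042,"dz":0.025,"twist":0},{"gripper":0.085,"dx":0,"dy":0,"dz":0,"twist":0},{"gripper":0.085,"dx":0.03,"dy":0,"dz":0,"twist":0},{"gripper":0.085,"dx":0,"dy":0,"dz":0,"twist":0}]' >/dev/null; python3 d.py .629 -.1855 .08
python3 - <<'E'
from h import *
s=shot('wrist','w10.png')
im=cv2.imread('pics/w10.png')
t=np.linspace(0,2*np.pi,60)
for z in(.06,.092,.1167):
    R=.012 if z>.1 else .0275
    cv2.polylines(im,[np.int32(w2px(s,np.c_[.629+R*np.cos(t),-.1855+R*np.sin(t),0*t+z]))],True,(255,0,255),1)
cv2.imwrite('pics/w10o.png',im)
E
```

```text
t 22.9 pos [ 0.6247 -0.1834  0.1568] head -4.5 gap 0.994 F [-0.704  -0.9604 -0.3774] j [-27.8398  15.3303   7.4303  82.44     0.      66.6623]
d tool [ 0.0768 -0.002   0.0048]
```

View pics/w10o.png

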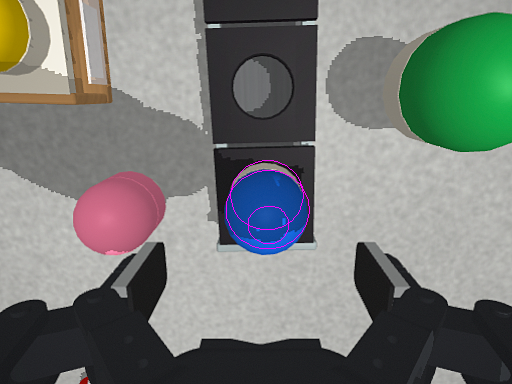

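Blue lies under its outline. Pink's edge at x≈.547 clears the finger's back at ≈.572. Descending.

```bash
python3 -m jog '[{"gripper":0.085,"dx":0.02,"dy":-0.001,"dz":0.002,"twist":0},{"gripper":0.085,"dx":0.025,"dy":0,"dz":0,"twist":0},{"gripper":0.085,"dx":0.02,"dy":0,"dz":0,"twist":0},{"gripper":0.085,"dx":0.012,"dy":0,"dz":0,"twist":0},{"gripper":0.085,"dx":0,"dy":0,"dz":0,"twist":0}]' >/dev/null; python3 d.py .629 -.1855 .08
```

```text
t 23.57 pos [ 0.6281 -0.1858  0.0823] head -4.52 gap 0.994 F [ 0.8068  0.0916 -0.0739] j [-27.8864  17.2272   1.868   74.7222  -0.0049  66.6355]
d tool [0.0023 0.0004 0.0009]
```

```bash
python3 -m jog '[{"gripper":0.085,"dx":0.003,"dy":0,"dz":0.001,"twist":0},{"gripper":0.045,"dx":0,"dy":0,"dz":0,"twist":0},{"gripper":0.045,"dx":0,"dy":0,"dz":0,"twist":0},{"gripper":0.045,"dx":0,"dy":0,"dz":0,"twist":0},{"gripper":0.045,"dx":0,"dy":0,"dz":0,"twist":0}]' >/dev/null; python3 d.py; python3 -m jog '[{"gripper":0.045,"dx":-0.02,"dy":0,"dz":0,"twist":0},{"gripper":0.045,"dx":-0.035,"dy":0,"dz":0,"twist":0},{"gripper":0.045,"dx":-0.04,"dy":0,"dz":0,"twist":0},{"gripper":0.045,"dx":-0.03,"dy":0,"dz":0,"twist":0},{"gripper":0.045,"dx":0,"dy":0,"dz":0,"twist":0}]' > /dev/null; python3 d.py .4915 .1789 .2
```

```text
t 24.2 pos [ 0.6301 -0.1864  0.0812] head -4.52 gap 0.626 F [-0.1118  0.3367  6.4708] j [-27.8543  17.4132   1.9664  74.4689  -0.0059  66.6705]
t 24.82 pos [ 0.6309 -0.1868  0.2094] head -4.52 gap 0.627 F [ 0.3269 -0.0374 -1.0165] j [-27.8533  15.6322  13.237   87.2906  -0.0038  66.6716]
d tool [ 0.0078  0.3536 -0.1679]
```

```bash
python3 -m jog '[{"gripper":0.045,"dx":0,"dy":0.03,"dz":-0.014,"twist":0},{"gripper":0.045,"dx":0,"dy":0.048,"dz":-0.023,"twist":0},{"gripper":0.045,"dx":0,"dy":0.048,"dz":-0.023,"twist":0},{"gripper":0.045,"dx":0,"dy":0.048,"dz":-0.023,"twist":0},{"gripper":0.045,"dx":0,"dy":0.048,"dz":-0.023,"twist":0}]' >/dev/null;  python3 -m jog '[{"gripper":0.045,"dx":0,"dy":0.048,"dz":-0.023,"twist":0},{"gripper":0.045,"dx":0,"dy":0.048,"dz":-0.023,"twist":0},{"gripper":0.045,"dx":0,"dy":0.035,"dz":-0.016,"twist":0},{"gripper":0.045,"dx":0,"dy":0,"dz":0,"twist":0}]' >/dev/null; python3 -m jog '[{"gripper":0.045,"dx":0.04,"dy":0,"dz":0,"twist":0},{"gripper":0.045,"dx":0,"dy":0,"dz":0,"twist":0}]' >/dev/null; python3 d.py .4915 .1789 .081; python3 - <<'E'
from h import *
shot('scene','s11.png')
E
```

```text
t 26.2 pos [0.488  0.1782 0.1621] head -4.56 gap 0.625 F [-0.4444  0.0805 -0.4648] j [  5.6253  -7.7771 -16.0486  82.0654  -0.0156 100.1811]
d tool [0.0811 0.0011 0.0039]
```

View pics/s11.png

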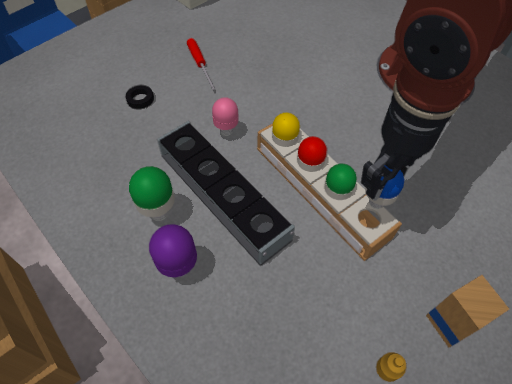

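```bash
python3 -m jog '[{"gripper":0.045,"dx":0.02,"dy":0.001,"dz":0.001,"twist":0},{"gripper":0.045,"dx":0.02,"dy":0,"dz":0,"twist":0},{"gripper":0.045,"dx":0.015,"dy":0,"dz":0,"twist":0},{"gripper":0.045,"dx":0.008,"dy":0,"dz":0,"twist":0},{"gripper":0.045,"dx":0,"dy":0,"dz":0,"twist":0}]' >/dev/null; python3 d.py .4915 .1789 .081;python3 -m jog '[{"gripper":0.045,"dx":0.007,"dy":0,"dz":0,"twist":0},{"gripper":0.045,"dx":0.005,"dy":0,"dz":0,"twist":0},{"gripper":0.045,"dx":0.004,"dy":0,"dz":0,"twist":0},{"gripper":0.045,"dx":0,"dy":0,"dz":0,"twist":0}]' >/dev/null; python3 d.py .4915 .1789 .081
```

```text
t 26.88 pos [0.4907 0.1799 0.1017] head -4.52 gap 0.625 F [-0.8233 -0.0313 -0.418 ] j [  5.7743  -6.3454 -21.045   75.3568  -0.0044 100.2991]
d tool [ 0.0207 -0.0009  0.0009]
t 27.38 pos [0.4909 0.1799 0.0859] head -4.53 gap 0.628 F [-0.1709  0.5331 -1.0726] j [  5.7726  -5.8268 -22.2231  73.6347  -0.0041 100.3001]
d tool [ 0.0049 -0.0009  0.0007]
```

```bash
python3 -m jog '[{"gripper":0.045,"dx":0.003,"dy":0,"dz":0,"twist":0},{"gripper":0.045,"dx":0.003,"dy":0,"dz":0,"twist":0},{"gripper":0.045,"dx":0,"dy":0,"dz":0,"twist":0}]' >/dev/null; python3 d.py; python3 -m jog '[{"gripper":0.085,"dx":0,"dy":0,"dz":0,"twist":0},{"gripper":0.085,"dx":0,"dy":0,"dz":0,"twist":0},{"gripper":0.085,"dx":0,"dy":0,"dz":0,"twist":0},{"gripper":0.085,"dx":0,"dy":0,"dz":0,"twist":0}]' >/dev/null; python3 d.py;  python3 -m jog '[{"gripper":0.085,"dx":-0.03,"dy":0,"dz":0,"twist":0},{"gripper":0.085,"dx":-0.04,"dy":0,"dz":0,"twist":0},{"gripper":0.085,"dx":-0.04,"dy":0,"dz":0,"twist":0},{"gripper":0.085,"dx":-0.02,"dy":0,"dz":0,"twist":0},{"gripper":0.085,"dx":0,"dy":0,"dz":0,"twist":0}]' >/dev/null; python3 -m jog '[{"gripper":0.085,"dx":0,"dy":0.05,"dz":0.01,"twist":0},{"gripper":0.085,"dx":0,"dy":0.05,"dz":0.01,"twist":0},{"gripper":0.085,"dx":0,"dy":0.05,"dz":0.01,"twist":0},{"gripper":0.085,"dx":0,"dy":0.05,"dz":0.01,"twist":0},{"gripper":0.085,"dx":0,"dy":0,"dz":0,"twist":0}]' >/dev/null; python3 d.py; python3 - <<'E'
from h import *
d={}
x=np.array([.4915,.4835,.475,.467]);y=np.array([.1789,.0994,.0202,-.059])
t=np.linspace(0,2*np.pi,60)
for n in('top','scene'):
    v=shot(n,n+'12.png'); q=cv2.resize(cv2.imread('pics/'+n+'12.png'),None,fx=3,fy=3,interpolation=cv2.INTER_CUBIC)
    for a,b in zip(x,y):
        for R,z in((.0275,.06),(.0275,.092),(.012,.1167)):
            cv2.polylines(q,[np.int32((w2px(v,np.c_[a+R*np.cos(t),b+R*np.sin(t),0*t+z])+.5)*3-.5)],True,(255,0,255),1)
    cv2.imwrite('pics/f_%s.png'%n,q[480:940,380:980] if n=='top' else q[290:830,440:1220])
E
```

```text
t 27.75 pos [0.4913 0.1799 0.0811] head -4.52 gap 0.622 F [-2.9307 -0.8008  7.8547] j [  5.778   -5.665  -22.5771  73.0508  -0.0113 100.2989]
t 28.25 pos [0.4911 0.1799 0.0802] head -4.53 gap 0.994 F [ 0.0849 -0.4611  0.6546] j [  5.772   -5.6128 -22.632   72.9867  -0.0073 100.2998]
t 29.5 pos [0.5456 0.3784 0.2055] head -4.36 gap 0.995 F [ 0.97    0.1429 -0.1498] j [ 23.4776  17.556   15.0902  87.8526   0.0177 117.8327]
```

View pics/f_top.png

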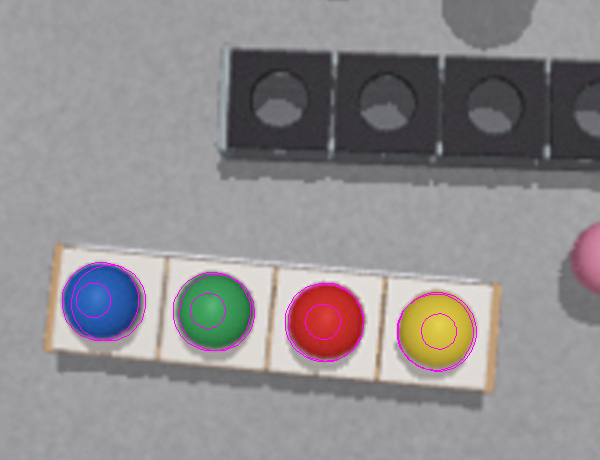

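View pics/f_scene.png

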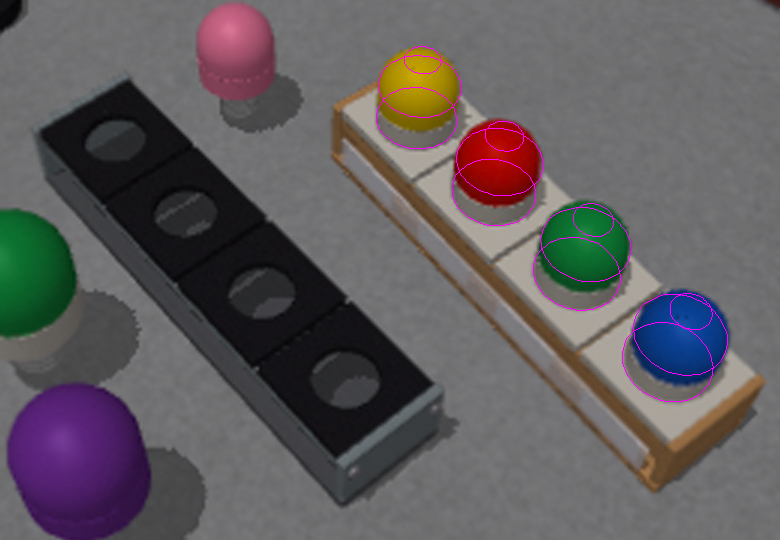

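The row now reads blue, green, red, yellow. All four lamps are upright with their shoulders on the deck and within about 3 mm of the hole axes in both views. The gripper is clear, so I'm handing in.

```bash
python3 - <<'E'
from h import *
print(arm.job_done(), observe()['clock'])
E
```

```text
the job is handed in; nothing more can be done
the job is handed in; nothing more can be done
```

All four lamps are now in the display rack in reverse order, and the job is handed in. From your left the row reads blue, green, red, yellow; in the stock rack it was yellow, red, green, blue. The green I moved was the smaller one in the rack, and I left the large green, pink and purple alone.

**Seating:** the wrist force rose to about 6–8 N as each lamp came down, with the tool at the height where I had gripped it.

**Final check:** the top and scene pictures show all four lamps upright with shoulders on the deck, about 1–3 mm from the hole axes by eye (limit 10 mm). Blue looked the most off, at about 2–3 mm in the scene view. The gripper was open and well clear, at about 29.5 s of the 90 s allowed.

**Problems:**
- The first move calls were refused because every row needs all five keys; nothing moved.
- One wrist picture put green about 2.5 mm off the other cameras, and the jaws centred it.
- The clock could not be read after hand-in.

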